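# Fit the tongued plank into the tin stand

### The job

Fit the loose wooden plank into the low stand on the counter: angle its tongue into the groove under the stand's rail and, with the plank still raised clear of the catch, push it home by feel until it bears on the soft strip inside, without crushing the strip. Then lower the plank flat and press its free edge down until the steel catch snaps over it; do not force the wood, leave the tins, creamer, shaker and clip where they are, and let go when the plank is locked.

Things in the scene. Friction and masses are not known exactly. Their poses are not given: they have to be found in the camera images.
- plank_grip (a point): Centre of the finger rib on the loose wooden plank, 30 mm above the plank's underside; the plank lies flat, rib up. Axes: x from tongue to free edge, y along the joint, z up. Rib 16 (x) by 70 (y) mm, standing 32 mm up from the plank's top, its top 46 mm over the underside.
- tongue_tip (a point): Middle of the lower front edge of the tongue: 83 mm from the rib centre along the plank's -x, at underside height. Axes as the plank's.
- plank_edge (a point): Middle of the lower corner of the plank's free edge: 55 mm from the rib centre along +x, at underside height. Axes as the plank's.
- plank: The plank: body 110 (x) by 170 (y) by 14 mm thick, origin at the centre of its underside, directly below the rib. About 0.26 kg, varying by a fifth. Along its -x side a tongue 6 mm thick, flush with the underside, sticks out 28 mm over all 170 mm.
- stand: Low wooden stand, fixed. Origin at counter height; x from rail to catch, z up. Slab x from -121 to 95, y -106 to 106 mm, top 12 mm up. On it a stiff wooden frame: grooved rail at -x, far bar with spring catch at +x, two runners 6 mm high with inner faces at y = -93 and 93. The locked plank lies flat on the slab, its origin near x = 0, y = 0, axes along the stand's.
- catch (a joint): How far the spring catch is pushed back towards +x, in m: 0 at rest, at most 0.006. Some 5 to 15 N down on the plank between rib and free edge pushes the plank past the slope, and the nose snaps over its edge.
- tins: Bystander: stack of three round steel tins, 100 mm across, 150 mm high; origin under its centre.
- creamer: Bystander: white ceramic creamer, 64 mm across with a side handle, 85 mm high; origin under its centre.
- shaker: Bystander: glass pepper shaker with steel cap, 42 mm across, 82 mm high; origin under its centre.
- clip: Bystander: red plastic bag clip, 75 by 16 by 13 mm, lying; origin under its centre.
- groove (a point): Nominal middle of the groove's mouth, at slab-top height, x = -62 in the stand. The frame slides in slots, was screwed down by hand and really stands up to 12 mm off, either way along the stand's x: NOT in any reading, to be felt (it holds still under 80 N). The groove opens to +x.
- groove_end (a point): Nominal front of a springy rubber strip at the groove's bottom, slab-top height, x = -82.5, same unknown shift: the tongue is home when it bears on it. It yields about 1 mm per 3 N; over 4 mm (about 12 N) crushes it. Groove 11.5 mm high (slab top to lip); rail 19 mm high, 42 wide. The tongue reaches the strip only below about 13 degrees of tilt, goes 11 mm in at 20.
- catch_nose (a point): Nominal tip of the steel catch's nose at x = 52, 16 mm over the slab, same unknown shift. It reaches 3 mm over the locked plank's edge. Its slope rises away from the rail to 26 mm over the slab; 80 mm wide. Far bar inner face at x = 58. With its tongue home the plank's edge rests on the slope, about 9 degrees up; before it is home it is held about 11 degrees up by the crest.
- strip (a joint): How far the rubber strip in the groove is pressed back by the tongue, in m: 0 free, about 0.001 per 3 N.
Things that resemble listed ones, but are neither listed nor needed, are in the scene too. There is more than one size of the plank; the job needs the middle-sized.

How it is judged (in metres and radians):
On the way:
1. with the plank still raised clear of the catch (tilt over 8.6 degrees), its tongue is pushed home in the groove and bears on the soft strip (over 0.6 mm, about 2 N) (value of joint strip above 0.0006 m and angle between plank's own z axis and vertical above 0.15 rad and angle between the y axis of plank and the y axis of stand, either way round below 0.1 rad), for 0.2 s.
At the end, for the whole second after the job is handed in: The plank lies flat in the stand: tilt under 1.4 degrees, tongue and free edge both within 2.5 mm of the slab's top, centred within 12 mm along the joint and in line within 3.4 degrees, the catch sprung back over its edge (within 1.5 mm of rest), the plank at rest and released (angle between plank's own z axis and vertical below 0.025 rad and z of tongue_tip in the frame of stand between 0.0095 and 0.0145 m and z of plank_edge in the frame of stand between 0.0095 and 0.0145 m and x of plank in the frame of stand between -0.0165 and 0.0165 m and y of plank in the frame of stand between -0.012 and 0.012 m and angle between the x axis of plank and the x axis of stand, either way round below 0.06 rad and value of joint catch below 0.0015 m and contact force between plank and the fingers below 0.1 N and linear speed of plank below 0.01 m/s); the robot touches nothing.
It fails at once if the rubber strip in the groove is crushed by more than 4 mm (about 12 N) (value of joint strip above 0.004 m).
It fails at once if the plank and the stand are pressed together with more than 40 N (contact force between plank and stand above 40 N).
It fails at once if the robot presses on the stand itself with more than 40 N (contact force between any of the fingers, the arm and stand above 40 N).
It fails at once if a bystander is moved by more than 20 mm (distance of any of tins, creamer, shaker, clip from where it was at the start of the episode above 0.02 m).
It also fails if it takes over 64 s, if anything falls off the work surface, if the arm or the gripper's body presses on something with over 40 N, if the wrist force passes 120 N, or if a joint passes its speed limit or range.

### The arm

A 6-joint arm with a two-finger parallel gripper is mounted at the origin on the work surface. World frame = base frame: x ahead of the robot, y to its left, z up, the work surface at z = 0. Lengths are in m, angles in degrees, forces in N, time in s.
With the tool pointing down it reaches from about 0.375 to 0.9 m from the base axis. Payload 3.1 kg.
Tool frame: the origin (TCP) lies on the centre line of the jaws, within the pads' length; the fingertips stand 19 mm ahead of it and the grasp point (between the pads) is the TCP; z points along the fingers, y is the direction in which the jaws open and shut (so a half turn about z gives the same grasp; the last joint's range is limited). The gripper opens to 87 mm and grips with 3 to 60 N. Pads are 19 mm wide; open, the fingers measure 117 mm over their backs; the gripper's body (75 mm by 190 mm) begins 51 mm behind the grasp point.
Start: joints at [66.205, 30.224, 82.088, -0, 67.689, -10.227], TCP at [0.147, 0.608, 0.242] pointing down, gripper open.
Joint ranges: [-176.69, 176.69], [-43.24, 126.21], [12.49, 139.97], [-82, 262], [0, 151.66], [-163.58, 163.58]. Speed limits (degrees/s): [159.86, 159.86, 180, 180, 180, 180].

### API

Orientations are given as a 3x3 rotation matrix whose columns are the frame's x, y, z axes.
In Python, from rig import bot gives the robot as it stands.
- The arm moves only by the tool carry_out, never from a script. Its argument "targets" is a list of rows, each a list of 6 numbers: the shift along the tool's x, y, z each as a share of 200 mm, from -1 to 1, then the turn, a rotation vector about the tool's x, y, z each as a share of pi/2 rad, from -1 to 1. In form: [[dx, dy, dz, ax, ay, az], ...]. A call has 1 to 20 rows; each row is the pose to reach, as a shift and turn from the pose measured when the call began, along the tool's axes at that moment; what a row does not reach only later rows make up. A row lasts 1/8 s, in which the tool goes at most 62.5 mm and 10.7 degrees, less where a joint would pass 70% of its speed; a pose out of reach is approached as far as the arm can. A call with a number of a shift or a turn outside -1 to 1 is refused whole. A call with a gripper value outside its range is refused whole. "jaw" is the gripper's target within -1 to 1 (fully open at 1, half-way at 0, shut at -1), set as the call begins (left out, the last holds). The fingers move at their own pace and stop on an object; the grip force is fixed at half the most. Time passes only in rows, so rows that repeat a pose let the fingers close. It gives the time, the measured TCP pose, the force and the opening at its end, in the units of the state.
- bot.read_state(): the state, without advancing time (a new reading comes with each control period).
- bot.capture(name): name is "scene" or "top"; returns the picture (420x560x3 uint8, blue, green, red); there is no depth.
- bot.camera_info(name): a dict with "camera_matrix" (3x3 intrinsics, pixels), "view" (4x4, takes a point from world to camera coordinates). Camera axes: x right, y down, z forward; pixel columns grow to the right and rows downward; lengths in m; the calibration is good to about 2 mm. A picture is of the moment at which its call begins. camera_info takes no time and is no camera call.
- bot.hand_in(): hands the job in, once; it reports no verdict.
The state is a dict: "time_s": time; "joint_positions": joint angles; "qvel": joint speeds; "tau": joint torques, N m; "position": TCP position; "tcp_rot": TCP orientation; "force": force on the tool from outside, world axes, zero at the start; "moment": the same for the moment, N m; "opening": opening from 0.0 (shut) to 1.0 (fully open).
Only numpy, scipy, OpenCV 4.12 (cv2) and the standard library are available. Lean on these libraries where they do the work, as an engineer would, in place of code of your own. Each camera call takes 0.05 s, during which the arm holds its last target.

## Working session

There is one attempt and no reset: what is moved stays moved. The work goes in short steps, Python scripts to look and compute and a tool call to move; the robot and the scene stay as the last step left them, time stands still between calls to the robot, and variables do not carry over. Pictures are saved under pics/ and viewed, and the job is handed in when it is done.

Besides the shell and the picture viewer there is one more tool, called after "Call:" in YAML: its name, and indented under it one key for each argument. carry_out: Moves the arm, as the interface text tells. Shift numbers are shares of 200 mm and turn numbers shares of pi/2 rad, none past 1 either way. Its arguments: {"type":"object","properties":{"targets":{"type":"array"},"jaw":{"type":"number"}},"required":["targets"]}

```bash
ls; mkdir -p pics; python3 - <<'E'
from rig import bot
import cv2
for n in("scene","top"):
    im=bot.capture(n); cv2.imwrite(f"pics/{n}0.png",im)
    i=bot.camera_info(n); print(n,i)
s=bot.read_state(); print(s)
E
```

```text
pics
scene {'camera_matrix': array([[460.96091606,   0.        , 270.57987203],
       [  0.        , 460.96091606, 202.99716606],
       [  0.        ,   0.        ,   1.        ]]), 'view': array([[ 0.89274675,  0.45035801, -0.0134504 , -0.56412659],
       [ 0.35800864, -0.72717476, -0.58570187, -0.10557239],
       [-0.27355632,  0.51806808, -0.81041496,  1.34930916],
       [ 0.        ,  0.        ,  0.        ,  1.        ]])}
top {'camera_matrix': array([[468.98234944,   0.        , 277.04318464],
       [  0.        , 468.98234944, 206.04405135],
       [  0.        ,   0.        ,   1.        ]]), 'view': array([[ 0.01655285, -0.99983788, -0.00708701,  0.09566805],
       [-0.99346255, -0.01564577, -0.11308123,  0.55990271],
       [ 0.11295201,  0.0089125 , -0.99356047,  0.9413872 ],
       [ 0.        ,  0.        ,  0.        ,  1.        ]])}
{'time_s': 0.1, 'joint_positions': array([ 6.62074194e+01,  3.02733951e+01,  8.21486093e+01,  1.08374840e-03,
        6.76893081e+01, -1.02275084e+01]), 'qvel': array([ 0.01609816, -0.07749718, -0.12820622,  0.03775629,  0.04769837,
        0.02942719]), 'tau': array([-5.88732819e-04, -4.40985203e+01, -1.77151072e+01,  6.34984835e-02,
        5.33855672e-02, -3.00545150e-05]), 'position': array([0.1463093 , 0.60699924, 0.24067449]), 'tcp_rot': array([[-9.72102331e-01,  2.34555791e-01, -7.99777056e-04],
       [ 2.34556874e-01,  9.72100786e-01, -1.77059762e-03],
       [ 3.62159980e-04, -1.90879528e-03, -9.99998113e-01]]), 'force': array([-0.20550194, -0.64787982,  0.09089499]), 'moment': array([-0.06023261, -0.02181037,  0.02030708]), 'opening': 0.9994294168114525}
```

View pics/scene0.png

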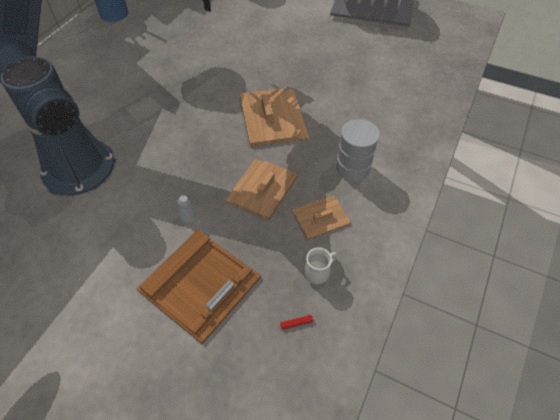

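View pics/top0.png

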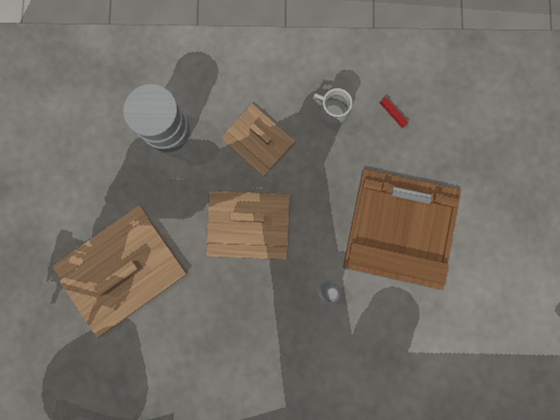

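```bash
cat > h.py <<'E'
from rig import bot
import numpy as np, cv2
def px2w(n,uv,z):
    i=bot.camera_info(n);K=np.array(i["camera_matrix"]);V=np.array(i["view"]);R=V[:3,:3];t=V[:3,3]
    c=-R.T@t; d=R.T@np.linalg.inv(K)@np.array([uv[0],uv[1],1.]); return c+d*(z-c[2])/d[2]
def w2px(n,p):
    i=bot.camera_info(n);K=np.array(i["camera_matrix"]);V=np.array(i["view"])
    q=K@(V[:3,:3]@np.asarray(p)+V[:3,3]); return q[:2]/q[2]
E
python3 - <<'E'
import cv2
from h import *
im=cv2.imread("pics/top0.png")
def crop(x0,y0,x1,y1,f,name): cv2.imwrite(name,cv2.resize(im[y0:y1,x0:x1],None,fx=f,fy=f,interpolation=cv2.INTER_CUBIC))
crop(190,180,310,270,6,"pics/c_mid.png")
crop(335,160,475,295,4,"pics/c_stand.png")
for nm,c in dict(large=[(55,268),(140,207),(187,270),(98,335)],mid=[(208,192),(290,194),(287,259),(207,257)],small=[(222,135),(253,103),(294,143),(264,174)]).items():
    P=[px2w("top",u,0.014)[:2] for u in c]
    print(nm,[round(1000*np.linalg.norm(P[i]-P[(i+1)%4])) for i in range(4)],np.round(P,3).tolist())
E
```

```text
large [216, 167, 224, 167] [[0.423, 0.567], [0.554, 0.395], [0.423, 0.29], [0.288, 0.468]]
mid [174, 137, 167, 137] [[0.588, 0.252], [0.586, 0.078], [0.449, 0.082], [0.451, 0.25]]
small [97, 125, 93, 125] [[0.712, 0.226], [0.785, 0.161], [0.697, 0.071], [0.629, 0.134]]
```

View pics/c_mid.png

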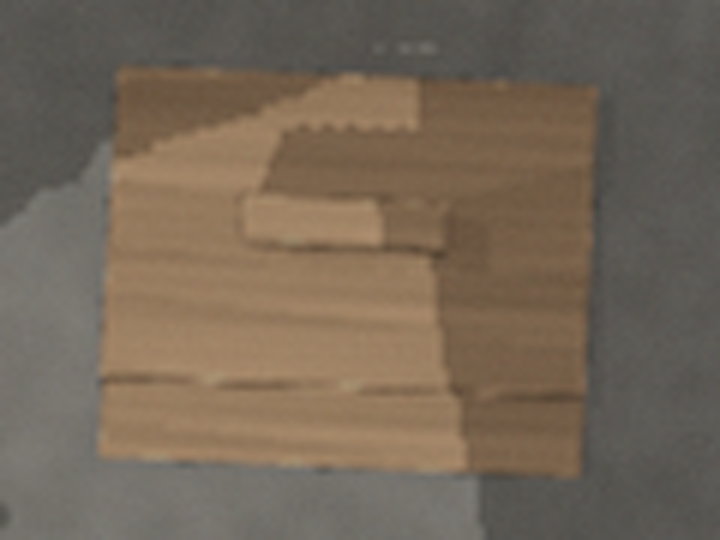

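View pics/c_stand.png

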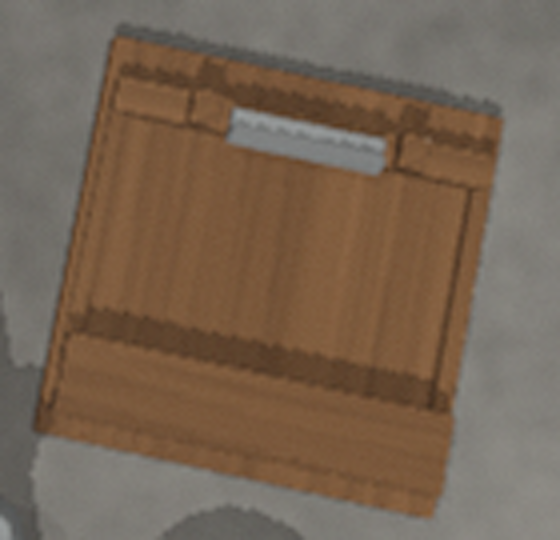

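```bash
cat > fit.py <<'E'
from h import *
from scipy.optimize import least_squares
def fit(model,pix,x0):
    def P(x):
        c,s=np.cos(x[2]),np.sin(x[2]); m=np.array(model)
        return np.c_[x[0]+c*m[:,0]-s*m[:,1],x[1]+s*m[:,0]+c*m[:,1],m[:,2]]
    f=lambda x:np.ravel([w2px("top",p)-u for p,u in zip(P(x),pix)])
    r=least_squares(f,x0,loss="soft_l1",x_scale=[.01,.01,.1]); return r.x,f(r.x).reshape(-1,2)
E
python3 - <<'E'
from fit import *
# left in image = +y
c=lambda L,o,f:[(o[0]+a/f-.4,o[1]+b/f-.4) for a,b in L]
m=[(.055,.085,.014),(.055,-.085,.014),(-.055,.085,.014),(-.055,-.085,.014),(-.083,.085,.006),(-.083,-.085,.006),(.008,.035,.046),(.008,-.035,.046)]
p=c([(118,70),(597,88),(102,376),(583,392),(99,457),(581,475),(243,197),(447,203)],(190,180),6)
x,r=fit(m,p,[.53,.165,0]);print("plank",x,np.degrees(x[2]));print(r.round(2))
m=[(.095,.106,.012),(.095,-.106,.012),(-.121,.106,.012),(-.121,-.106,.012)]
p=c([(115,38),(502,118),(36,430),(434,516)],(335,160),4)
x,r=fit(m,p,[.55,-.2,-.2]);print("stand",x,np.degrees(x[2]));print(r.round(2))
R=np.array([[np.cos(x[2]),-np.sin(x[2])],[np.sin(x[2]),np.cos(x[2])]])
for n,u,z in [("rail front top",(80,335),.031),("rail front top",(448,410),.031),("nose",(230,145),.028),("nose",(382,175),.028),("railback",(62,415),.012),("runnerendL",(90,310),.018)]:
    w=px2w("top",c([u],(335,160),4)[0],z)[:2]; print(n,R.T@(w-x[:2]))
E
```

```text
plank [ 0.53403571  0.16592657 -0.02201867] -1.261576644283849
[[-0.14 -0.57]
 [-0.   -0.6 ]
 [-0.35  0.28]
 [ 0.46  0.73]
 [ 0.01  0.22]
 [ 0.26  0.35]
 [-0.2  -0.37]
 [ 0.   -0.08]]
stand [ 0.53146958 -0.16234174 -0.19632863] -11.248801621089042
[[-0.55 -1.15]
 [ 0.91 -0.5 ]
 [-0.62  0.53]
 [ 0.35  0.85]]
rail front top [-0.06758118  0.09488893]
rail front top [-0.06545336 -0.09618631]
nose [0.04609955 0.03714701]
nose [ 0.04722043 -0.0429314 ]
railback [-0.1091657   0.09323078]
runnerendL [-0.05284464  0.09039475]
```

The middle plank is at top-view (248,225), 170×137 mm measured. The large one is at (120,270), about 220×167 mm, and the small one is at (258,138), about 125×95 mm. The enlarged crop shows the middle one's tongue on the robot side and its rib at about (247,217). The stand's rail faces the robot and its catch faces away.

```bash
cat > plan.py <<'E'
from h import *
from scipy.spatial.transform import Rotation as Ro
def tool(az,tilt=0):
    "tool y along azimuth az(deg); tilt lifts +y side"
    y=np.array([np.cos(np.radians(az)),np.sin(np.radians(az)),0]); z=np.array([0,0,-1.]); x=np.cross(y,z)
    R=np.c_[x,y,z]; return Ro.from_rotvec(x*np.radians(tilt)).as_matrix()@R
def rel(p,R):
    s=bot.read_state();R0=np.array(s["tcp_rot"]);p0=np.array(s["position"])
    d=R0.T@(np.array(p)-p0)/.2; a=Ro.from_matrix(R0.T@R).as_rotvec()/(np.pi/2)
    return np.r_[d,a]
def show(p,R,n=1):
    r=rel(p,R); print("full",r.round(4).tolist(),"mm",(r[:3]*200).round(1))
    for i in range(1,n+1): print((r*i/n).round(3).tolist())
def st():
    s=bot.read_state();R=np.array(s["tcp_rot"]);print("t",s["time_s"],"p",np.round(s["position"],4),"F",np.round(s["force"],2),"M",np.round(s["moment"],2),"op",round(s["opening"],3),"az",round(np.degrees(np.arctan2(R[1,1],R[0,1])),2),"tilt",round(np.degrees(np.arcsin(R[2,1])),2),"roll",round(np.degrees(np.arcsin(R[2,0])),2))
E
python3 - <<'E'
from plan import *
print(tool(0,10).round(2)); show([.534,.166,.12],tool(-1.26),4)
for u,z in (((152,108),.15),((338,103),.085),((332,292),.08),((394,112),.01)): print(px2w("top",u,z))
E
```

```text
[[ 0.    0.98 -0.17]
 [ 1.    0.    0.  ]
 [ 0.   -0.17 -0.98]]
full [-2.4018, -1.6877, 0.6057, -0.0012, 0.0006, 0.8633] mm [-480.4 -337.5  121.1]
[-0.6, -0.422, 0.151, -0.0, 0.0, 0.216]
[-1.201, -0.844, 0.303, -0.001, 0.0, 0.432]
[-1.801, -1.266, 0.454, -0.001, 0.0, 0.647]
[-2.402, -1.688, 0.606, -0.001, 0.001, 0.863]
[0.72577589 0.34060318 0.15      ]
[ 0.76269298 -0.01487358  0.085     ]
[ 0.38747637 -0.00461008  0.08      ]
[ 0.77004374 -0.14533724  0.01      ]
```

Call:
carry_out:
  targets:
    - [-0.2,-0.14,0,0,0,0.09]
    - [-0.4,-0.28,0,0,0,0.18]
    - [-0.6,-0.42,0,0,0,0.27]
    - [-0.8,-0.56,0,0,0,0.36]
    - [-1,-0.7,0,0,0,0.45]
    - [-1,-0.7,0,0,0,0.45]
  jaw: 1

```text
time_s: 0.85
position: [0.3097, 0.4218, 0.2406]
tcp_rot: [[-0.583, 0.813, -0.001], [0.813, 0.583, -0.003], [-0.002, -0.003, -1.0]]
force: [-0.4, 0.6, 0.2]
opening: 1.0
```

```bash
sed -i 's/rotvec(x\*np.radians(tilt))/rotvec(-x*np.radians(tilt))/' plan.py
python3 - <<'E'
from plan import *
st(); show([.534,.166,.12],tool(-1.26))
E
```

```text
t 0.85 p [0.3097 0.4218 0.2406] F [-0.42  0.63  0.22] M [-0.05  0.01  0.  ] op 1.0 az 35.65 tilt -0.15 roll -0.09
full [-1.6918, 0.1675, 0.6053, -0.0013, 0.0015, 0.4101] mm [-338.4   33.5  121.1]
[-1.692, 0.167, 0.605, -0.001, 0.002, 0.41]
```

Call:
carry_out:
  targets:
    - [-0.2,0.02,0.05,0,0,0.1]
    - [-0.4,0.04,0.1,0,0,0.2]
    - [-0.6,0.06,0.15,0,0,0.3]
    - [-0.8,0.08,0.2,0,0,0.41]
    - [-1,0.1,0.25,0,0,0.41]
    - [-1,0.1,0.25,0,0,0.41]

```text
time_s: 1.6
position: [0.4436, 0.2699, 0.19]
tcp_rot: [[0.024, 1.0, -0.002], [1.0, -0.024, -0.003], [-0.003, -0.002, -1.0]]
force: [-0.0, -0.2, 0.3]
opening: 1.002
```

```bash
python3 - <<'E'
from plan import *
st(); show([.534,.166,.12],tool(-1.26))
E
```

```text
t 1.6 p [0.4436 0.2699 0.19  ] F [-0.01 -0.18  0.25] M [-0.08  0.04 -0.02] op 1.002 az -1.38 tilt -0.12 roll -0.18
full [-0.5075, 0.4651, 0.3507, -0.0013, 0.002, -0.0013] mm [-101.5   93.    70.1]
[-0.507, 0.465, 0.351, -0.001, 0.002, -0.001]
```

Call:
carry_out:
  targets:
    - [-0.17,0.155,0.12,0,0,0]
    - [-0.34,0.31,0.24,0,0,0]
    - [-0.507,0.465,0.35,0,0.001,0]
    - [-0.507,0.465,0.35,0,0.001,0]
    - [-0.507,0.465,0.35,0,0.001,0]

```text
time_s: 2.22
position: [0.5328, 0.1674, 0.1201]
tcp_rot: [[0.023, 1.0, -0.004], [1.0, -0.023, -0.001], [-0.001, -0.004, -1.0]]
force: [-0.1, 0.1, 0.7]
opening: 1.004
```

```bash
python3 - <<'E'
from plan import *
st(); im=bot.capture("scene"); cv2.imwrite("pics/s1.png",cv2.resize(im[100:260,180:400],None,fx=3.5,fy=3.5)); show([.534,.166,.037],tool(-1.26))
E
```

```text
t 2.225 p [0.5328 0.1674 0.1201] F [-0.1   0.13  0.68] M [-0.11  0.01 -0.03] op 1.004 az -1.31 tilt -0.21 roll -0.06
full [-0.0079, 0.0076, 0.4172, -0.0019, 0.0007, -0.0001] mm [-1.6  1.5 83.4]
[-0.008, 0.008, 0.417, -0.002, 0.001, -0.0]
```

View pics/s1.png

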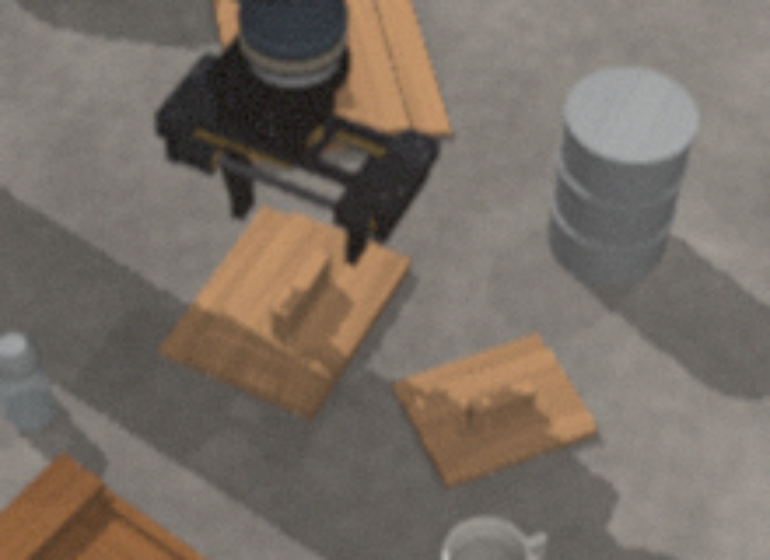

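The gripper's open fingers straddle the middle plank's rib, which is near crop (315,305). Next I go down.

Call:
carry_out:
  targets:
    - [-0.008,0.008,0.12,-0.001,0,0]
    - [-0.008,0.008,0.22,-0.002,0,0]
    - [-0.008,0.008,0.31,-0.002,0,0]
    - [-0.008,0.008,0.37,-0.002,0,0]
    - [-0.008,0.008,0.4,-0.002,0,0]
    - [-0.008,0.008,0.415,-0.002,0,0]
    - [-0.008,0.008,0.415,-0.002,0,0]

```text
time_s: 3.15
position: [0.5343, 0.1659, 0.0376]
tcp_rot: [[0.022, 1.0, 0.001], [1.0, -0.022, -0.001], [-0.001, 0.001, -1.0]]
force: [-0.7, -0.5, 0.5]
opening: 1.003
```

```bash
python3 - <<'E'
from plan import *
st(); show([.534,.166,.037],tool(-1.26))
E
```

```text
t 3.15 p [0.5343 0.1659 0.0376] F [-0.69 -0.46  0.52] M [-0.09  0.01  0.03] op 1.003 az -1.27 tilt 0.03 roll -0.06
full [0.0003, -0.0014, 0.003, 0.0004, 0.0007, -0.0001] mm [ 0.1 -0.3  0.6]
[0.0, -0.001, 0.003, 0.0, 0.001, -0.0]
```

Close the jaws.

Call:
carry_out:
  targets:
    - [0,0,0,0,0,0]
    - [0,0,0,0,0,0]
    - [0,0,0,0,0,0]
    - [0,0,0,0,0,0]
    - [0,0,0,0,0,0]
    - [0,0,0,0,0,0]
    - [0,0,0,0,0,0]
    - [0,0,0,0,0,0]
  jaw: -1

```text
time_s: 4.15
position: [0.5342, 0.1659, 0.0376]
tcp_rot: [[0.022, 1.0, 0.0], [1.0, -0.022, -0.001], [-0.001, 0.0, -1.0]]
force: [0.4, 0.6, -1.7]
opening: 0.177
```

```bash
python3 - <<'E'
from plan import *
st(); 
E
```

```text
t 4.15 p [0.5342 0.1659 0.0376] F [ 0.45  0.61 -1.66] M [-0.11  0.16 -0.05] op 0.177 az -1.28 tilt 0.02 roll -0.06
```

Call:
carry_out:
  targets:
    - [0,0,-0.1,0,0,0]
    - [0,0,-0.25,0,0,0]
    - [0,0,-0.4,0,0,0]
    - [0,0,-0.55,0,0,0]
    - [0,0,-0.7,0,0,0]
    - [0,0,-0.7,0,0,0]

```text
time_s: 4.9
position: [0.5354, 0.1663, 0.1792]
tcp_rot: [[0.022, 1.0, 0.005], [1.0, -0.022, -0.001], [-0.0, 0.005, -1.0]]
force: [0.2, -0.5, -3.2]
opening: 0.178
```

```bash
cat >> plan.py <<'E'
S=np.array([.5315,-.1623]);AZ=-11.25;H=.0376
def tcp_for(xt,zt,th,y=0.,H=H):
    "tongue tip stand x, height over slab (m), tilt deg -> world TCP"
    t=np.radians(th); xs=xt+.083*np.cos(t)-H*np.sin(t); z=.012+zt+.083*np.sin(t)+H*np.cos(t)
    a=np.radians(AZ); return np.array([S[0]+np.cos(a)*xs-np.sin(a)*y,S[1]+np.sin(a)*xs+np.cos(a)*y,z]),tool(AZ,th)
def tip(H=H):
    s=bot.read_state();R=np.array(s["tcp_rot"]);p=np.array(s["position"])
    # plank axes: x=tool y, z=-tool z
    q=p-.083*R[:,1]+H*R[:,2]; e=p+.055*R[:,1]+H*R[:,2]
    a=np.radians(AZ);M=np.array([[np.cos(a),np.sin(a)],[-np.sin(a),np.cos(a)]])
    for n,v in(("tip",q),("edge",e)): print(n,"stand xy mm",(1000*(M@(v[:2]-S))).round(2),"z over slab",round(1000*(v[2]-.012),2))
    print("F in stand x,y",(M@np.array(s["force"])[:2]).round(2),"z",round(s["force"][2],2))
E
python3 - <<'E'
from plan import *
st(); p,R=tcp_for(-.04,.08,20); print(p); show(p,R)
E
```

```text
t 4.9 p [0.5354 0.1663 0.1792] F [ 0.19 -0.51 -3.17] M [-0.09 -0.02  0.  ] op 0.178 az -1.27 tilt 0.29 roll -0.03
[ 0.55615158 -0.1672035   0.15572011]
full [-1.6647, 0.14, 0.1191, -0.2184, -0.0193, 0.1097] mm [-332.9   28.    23.8]
[-1.665, 0.14, 0.119, -0.218, -0.019, 0.11]
```

Call:
carry_out:
  targets:
    - [-0.15,0,0,-0.02,0,0.02]
    - [-0.35,0,0,-0.04,0,0.04]
    - [-0.6,0.02,0,-0.08,0,0.07]
    - [-0.82,0.04,0,-0.11,0,0.1]
    - [-1,0.06,0,-0.14,-0.01,0.11]
    - [-1,0.06,0,-0.14,-0.01,0.11]

```text
time_s: 5.65
position: [0.5413, -0.0357, 0.1774]
tcp_rot: [[0.198, 0.956, 0.216], [0.98, -0.194, -0.04], [0.004, 0.219, -0.976]]
force: [-0.7, 0.4, -3.2]
opening: 0.183
```

```bash
python3 - <<'E'
from plan import *
st(); p,R=tcp_for(-.04,.08,20); show(p,R)
E
```

```text
t 5.65 p [ 0.5413 -0.0357  0.1774] F [-0.65  0.39 -3.19] M [-0.05  0.3   0.01] op 0.183 az -11.46 tilt 12.67 roll 0.22
full [-0.6302, 0.1746, 0.148, -0.0815, -0.0019, -0.0024] mm [-126.    34.9   29.6]
[-0.63, 0.175, 0.148, -0.081, -0.002, -0.002]
```

Call:
carry_out:
  targets:
    - [-0.15,0.04,0.03,-0.02,0,0]
    - [-0.35,0.08,0.06,-0.04,0,0]
    - [-0.52,0.13,0.11,-0.06,-0.001,-0.001]
    - [-0.63,0.175,0.148,-0.081,-0.002,-0.002]
    - [-0.63,0.175,0.148,-0.081,-0.002,-0.002]
    - [-0.63,0.175,0.148,-0.081,-0.002,-0.002]

```text
time_s: 6.4
position: [0.5554, -0.1656, 0.1547]
tcp_rot: [[0.195, 0.923, 0.332], [0.981, -0.184, -0.064], [0.002, 0.338, -0.941]]
force: [0.5, -0.9, -3.1]
opening: 0.181
```

```bash
python3 - <<'E'
from plan import *
st(); tip();p,R=tcp_for(-.04,.015,20); show(p,R)
for n in("scene","top"):
    im=bot.capture(n); cv2.imwrite(f"pics/{n}2.png",im)
im=cv2.imread("pics/scene2.png");cv2.imwrite("pics/s2.png",cv2.resize(im[170:370,110:310],None,fx=3,fy=3))
im=cv2.imread("pics/top2.png");cv2.imwrite("pics/t2.png",cv2.resize(im[150:310,330:490],None,fx=3.7,fy=3.7))
E
```

```text
t 6.4 p [ 0.5554 -0.1656  0.1547] F [ 0.46 -0.86 -3.08] M [-0.06  0.39  0.03] op 0.181 az -11.26 tilt 19.76 roll 0.09
tip stand xy mm [-41.32   1.52] z over slab 79.22
edge stand xy mm [88.55  1.49] z over slab 125.88
F in stand x,y [ 0.61 -0.75] z -3.08
full [-0.0077, -0.1031, 0.3027, -0.0026, -0.001, -0.0002] mm [ -1.5 -20.6  60.5]
[-0.008, -0.103, 0.303, -0.003, -0.001, -0.0]
```

View pics/s2.png

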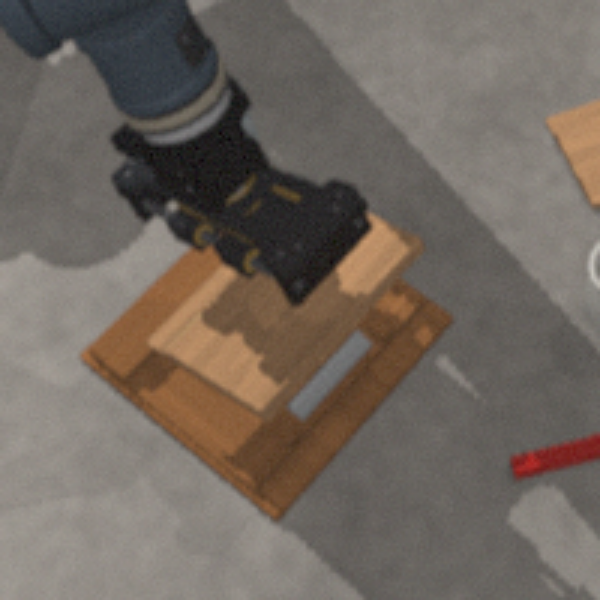

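View pics/t2.png

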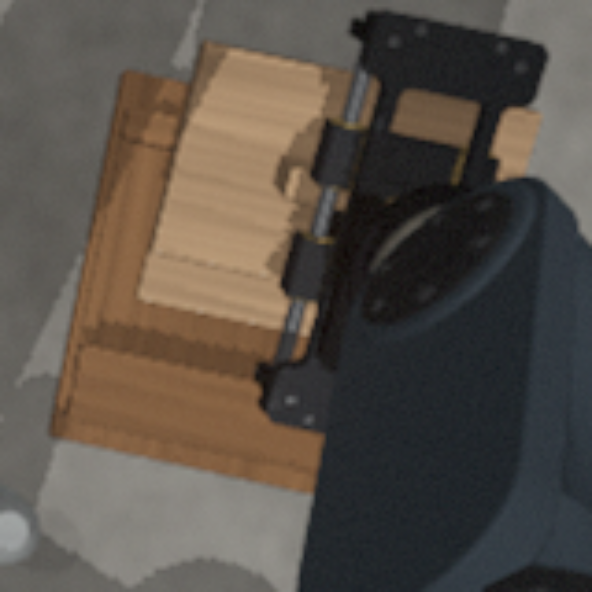

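The plank is held tilted above the stand, tongue towards the rail, aligned with it. Next I lower it.

Call:
carry_out:
  targets:
    - [-0.008,-0.03,0.08,-0.003,0,0]
    - [-0.008,-0.06,0.16,-0.003,0,0]
    - [-0.008,-0.09,0.24,-0.003,0,0]
    - [-0.008,-0.103,0.3,-0.003,0,0]
    - [-0.008,-0.103,0.303,-0.003,0,0]
    - [-0.008,-0.103,0.303,-0.003,0,0]

```text
time_s: 7.25
position: [0.5572, -0.1673, 0.0918]
tcp_rot: [[0.194, 0.921, 0.339], [0.981, -0.182, -0.066], [0.0, 0.345, -0.939]]
force: [0.5, -0.5, -2.5]
opening: 0.181
```

```bash
python3 - <<'E'
from plan import *
st(); tip();p,R=tcp_for(-.05,.003,20); show(p,R)
E
```

```text
t 7.25 p [ 0.5572 -0.1673  0.0918] F [ 0.47 -0.47 -2.45] M [-0.05  0.46 -0.  ] op 0.181 az -11.18 tilt 20.18 roll 0.03
tip stand xy mm [-38.72   0.09] z over slab 15.88
edge stand xy mm [90.81  0.25] z over slab 63.49
F in stand x,y [ 0.55 -0.37] z -2.45
full [-0.0007, -0.0746, 0.0423, 0.002, -0.0006, 0.0008] mm [ -0.1 -14.9   8.5]
[-0.001, -0.075, 0.042, 0.002, -0.001, 0.001]
```

Call:
carry_out:
  targets:
    - [0,-0.025,0.014,0.001,0,0]
    - [0,-0.05,0.028,0.002,0,0]
    - [0,-0.07,0.038,0.002,0,0]
    - [0,-0.075,0.042,0.002,0,0]
    - [0,-0.075,0.042,0.002,0,0]

```text
time_s: 7.88
position: [0.5462, -0.1652, 0.0786]
tcp_rot: [[0.194, 0.922, 0.336], [0.981, -0.182, -0.066], [0.001, 0.342, -0.94]]
force: [0.4, -0.5, -3.1]
opening: 0.183
```

```bash
python3 - <<'E'
from plan import *
st(); tip();p,R=tcp_for(-.050,-.001,20); show(p,R)
E
```

```text
t 7.875 p [ 0.5462 -0.1652  0.0786] F [ 0.41 -0.47 -3.06] M [-0.04  0.38  0.03] op 0.183 az -11.19 tilt 19.99 roll 0.03
tip stand xy mm [-5.017e+01  2.000e-02] z over slab 2.9
edge stand xy mm [79.51  0.14] z over slab 50.09
F in stand x,y [ 0.5  -0.38] z -3.06
full [-0.0003, -0.0059, 0.0186, -0.0001, -0.0006, 0.0006] mm [-0.1 -1.2  3.7]
[-0.0, -0.006, 0.019, -0.0, -0.001, 0.001]
```

Call:
carry_out:
  targets:
    - [0,-0.002,0.005,0,0,0]
    - [0,-0.003,0.01,0,0,0]
    - [0,-0.005,0.014,0,0,0]
    - [0,-0.005,0.014,0,0,0]

```text
time_s: 8.38
position: [0.5463, -0.1652, 0.0757]
tcp_rot: [[0.194, 0.922, 0.336], [0.981, -0.182, -0.066], [0.0, 0.342, -0.94]]
force: [0.0, -0.2, -2.1]
opening: 0.177
```

```bash
python3 - <<'E'
from plan import *
st(); tip()
E
```

```text
t 8.375 p [ 0.5463 -0.1652  0.0757] F [ 0.01 -0.23 -2.1 ] M [-0.05  0.48 -0.02] op 0.177 az -11.18 tilt 20.01 roll 0.02
tip stand xy mm [-5.e+01 -1.e-02] z over slab -0.05
edge stand xy mm [79.67  0.14] z over slab 47.17
F in stand x,y [ 0.06 -0.22] z -2.1
```

Call:
carry_out:
  targets:
    - [0,-0.002,0.005,0,0,0]
    - [0,-0.002,0.005,0,0,0]

```text
time_s: 8.62
position: [0.5466, -0.1653, 0.0752]
tcp_rot: [[0.194, 0.921, 0.337], [0.981, -0.182, -0.066], [0.0, 0.343, -0.939]]
force: [-0.2, 0.8, 4.1]
opening: 0.185
```

```bash
python3 - <<'E'
from plan import *
st(); tip()
E
```

```text
t 8.625 p [ 0.5466 -0.1653  0.0752] F [-0.2   0.84  4.09] M [0.04 0.59 0.04] op 0.185 az -11.17 tilt 20.07 roll 0.01
tip stand xy mm [-49.66  -0.06] z over slab -0.61
edge stand xy mm [79.97  0.12] z over slab 46.75
F in stand x,y [-0.36  0.79] z 4.09
```

Call:
carry_out:
  targets:
    - [0,0.002,-0.006,0,0,0]
    - [0,-0.017,-0.013,0,0,0]
    - [0,-0.036,-0.02,0,0,0]
    - [0,-0.055,-0.026,0,0,0]
    - [0,-0.074,-0.033,0,0,0]
    - [0,-0.093,-0.04,0,0,0]
    - [0,-0.103,-0.044,0,0,0]
    - [0,-0.103,-0.044,0,0,0]

```text
time_s: 9.62
position: [0.5245, -0.1609, 0.0764]
tcp_rot: [[0.194, 0.921, 0.337], [0.981, -0.182, -0.066], [0.0, 0.343, -0.939]]
force: [0.0, -0.8, -2.6]
opening: 0.18
```

```bash
python3 - <<'E'
from plan import *
st(); tip()
E
```

```text
t 9.625 p [ 0.5245 -0.1609  0.0764] F [ 0.05 -0.83 -2.61] M [-0.07  0.43  0.03] op 0.18 az -11.18 tilt 20.06 roll 0.01
tip stand xy mm [-72.17  -0.08] z over slab 0.6
edge stand xy mm [57.46  0.06] z over slab 47.95
F in stand x,y [ 0.21 -0.8 ] z -2.61
```

```bash
python3 - <<'E'
from plan import *
p,R=tcp_for(-.072,.0006,12.2); show(p,R)
for t in(18,16,14): print(rel(*tcp_for(-.072,.0006,t)).round(3).tolist())
E
```

```text
full [0.0, 0.0226, 0.0588, 0.0874, -0.0003, 0.0007] mm [ 0.   4.5 11.8]
[0.0, 0.023, 0.059, 0.087, -0.0, 0.001]
[0.0, 0.007, 0.015, 0.023, -0.0, 0.001]
[0.0, 0.013, 0.03, 0.045, -0.0, 0.001]
[0.0, 0.018, 0.045, 0.067, -0.0, 0.001]
```

Call:
carry_out:
  targets:
    - [0,0.007,0.015,0.023,0,0]
    - [0,0.013,0.03,0.045,0,0.001]
    - [0,0.018,0.045,0.067,0,0.001]
    - [0,0.023,0.059,0.087,0,0.001]
    - [0,0.023,0.059,0.087,0,0.001]

```text
time_s: 10.25
position: [0.5338, -0.1629, 0.067]
tcp_rot: [[0.195, 0.958, 0.21], [0.981, -0.19, -0.042], [-0.0, 0.214, -0.977]]
force: [-0.0, -0.2, -2.5]
opening: 0.181
```

```bash
python3 - <<'E'
from plan import *
st(); tip()
for x in(-.076,-.080,-.084): print(rel(*tcp_for(x,.0006,12.2)).round(3).tolist())
E
```

```text
t 10.25 p [ 0.5338 -0.1629  0.067 ] F [-0.05 -0.15 -2.49] M [-0.09  0.28 -0.02] op 0.181 az -11.23 tilt 12.34 roll -0.0
tip stand xy mm [-70.71  -0.2 ] z over slab 0.58
edge stand xy mm [64.1  -0.16] z over slab 30.06
F in stand x,y [-0.02 -0.16] z -2.49
[0.001, -0.025, -0.005, 0.002, -0.0, 0.0]
[0.001, -0.045, -0.009, 0.002, -0.0, 0.0]
[0.001, -0.064, -0.013, 0.002, -0.0, 0.0]
```

Call:
carry_out:
  targets:
    - [0,-0.013,-0.003,0,0,0]
    - [0,-0.025,-0.005,0,0,0]
    - [0,-0.035,-0.007,0,0,0]
    - [0,-0.045,-0.009,0,0,0]
    - [0,-0.055,-0.011,0,0,0]
    - [0,-0.064,-0.013,0,0,0]
    - [0,-0.064,-0.013,0,0,0]

```text
time_s: 11.12
position: [0.5207, -0.1603, 0.0668]
tcp_rot: [[0.195, 0.958, 0.209], [0.981, -0.19, -0.041], [0.0, 0.213, -0.977]]
force: [0.0, -0.8, -3.3]
opening: 0.18
```

```bash
python3 - <<'E'
from plan import *
st(); tip()
E
```

```text
t 11.125 p [ 0.5207 -0.1603  0.0668] F [ 0.02 -0.83 -3.33] M [-0.06  0.3   0.02] op 0.18 az -11.24 tilt 12.32 roll 0.01
tip stand xy mm [-84.03  -0.15] z over slab 0.38
edge stand xy mm [50.79 -0.12] z over slab 29.82
F in stand x,y [ 0.19 -0.81] z -3.33
```

Call:
carry_out:
  targets:
    - [0,-0.005,-0.001,0,0,0]
    - [0,-0.01,-0.002,0,0,0]
    - [0,-0.01,-0.002,0,0,0]

```text
time_s: 11.5
position: [0.5187, -0.1599, 0.0668]
tcp_rot: [[0.195, 0.958, 0.209], [0.981, -0.19, -0.041], [0.0, 0.213, -0.977]]
force: [-0.6, 0.4, -2.2]
opening: 0.183
```

```bash
python3 - <<'E'
from plan import *
st(); tip()
E
```

```text
t 11.5 p [ 0.5187 -0.1599  0.0668] F [-0.63  0.44 -2.19] M [-0.06  0.27 -0.06] op 0.183 az -11.24 tilt 12.32 roll 0.01
tip stand xy mm [-86.11  -0.13] z over slab 0.33
edge stand xy mm [48.71 -0.11] z over slab 29.77
F in stand x,y [-0.7   0.31] z -2.19
```

Call:
carry_out:
  targets:
    - [0,-0.005,-0.001,0,0,0]
    - [0,-0.005,-0.001,0,0,0]

```text
time_s: 11.75
position: [0.5181, -0.16, 0.0669]
tcp_rot: [[0.195, 0.958, 0.21], [0.981, -0.191, -0.042], [-0.0, 0.214, -0.977]]
force: [0.6, 0.0, -2.6]
opening: 0.184
```

```bash
python3 - <<'E'
from plan import *
st(); tip()
E
```

```text
t 11.75 p [ 0.5181 -0.16    0.0669] F [ 0.58  0.04 -2.61] M [-0.03  0.09  0.  ] op 0.184 az -11.27 tilt 12.38 roll -0.01
tip stand xy mm [-86.64  -0.3 ] z over slab 0.39
edge stand xy mm [48.16 -0.34] z over slab 29.97
F in stand x,y [0.56 0.15] z -2.61
```

Call:
carry_out:
  targets:
    - [0,-0.005,-0.001,0,0,0]
    - [0,-0.008,-0.002,0,0,0]
    - [0,-0.008,-0.002,0,0,0]

```text
time_s: 12.12
position: [0.5172, -0.1599, 0.0672]
tcp_rot: [[0.196, 0.958, 0.212], [0.981, -0.191, -0.043], [-0.001, 0.216, -0.976]]
force: [2.7, 1.8, -4.0]
opening: 0.184
```

```bash
python3 - <<'E'
from plan import *
st(); tip()
E
```

```text
t 12.125 p [ 0.5172 -0.1599  0.0672] F [ 2.72  1.77 -3.96] M [ 0.09 -0.39 -0.03] op 0.184 az -11.28 tilt 12.47 roll -0.03
tip stand xy mm [-87.45  -0.45] z over slab 0.55
edge stand xy mm [47.29 -0.51] z over slab 30.34
F in stand x,y [2.32 2.27] z -3.96
```

```bash
python3 - <<'E'
from plan import *
for x,t in((-.0880,12),(-.0888,11.5)): print(rel(*tcp_for(x,.0006,t)).round(4).tolist())
E
```

```text
[0.0023, -0.0011, 0.0026, 0.0052, 0.0004, -0.0003]
[0.0023, -0.0034, 0.0053, 0.0107, 0.0004, -0.0003]
```

Call:
carry_out:
  targets:
    - [0,-0.002,0.003,0.005,0,0]
    - [0,-0.0045,0.0055,0.011,0,0]
    - [0,-0.0045,0.0055,0.011,0,0]

```text
time_s: 12.5
position: [0.5174, -0.1602, 0.0661]
tcp_rot: [[0.196, 0.961, 0.196], [0.981, -0.191, -0.04], [-0.001, 0.2, -0.98]]
force: [4.5, 1.1, -2.7]
opening: 0.181
```

```bash
python3 - <<'E'
from plan import *
st(); tip()
E
```

```text
t 12.5 p [ 0.5174 -0.1602  0.0661] F [ 4.51  1.09 -2.67] M [ 0.11 -0.68  0.02] op 0.181 az -11.27 tilt 11.57 roll -0.07
tip stand xy mm [-88.05  -0.69] z over slab 0.64
edge stand xy mm [47.15 -0.73] z over slab 28.3
F in stand x,y [4.22 1.95] z -2.67
```

Call:
carry_out:
  targets:
    - [0,-0.004,-0.001,0,0,0]
    - [0,-0.004,-0.001,0,0,0]
    - [0,-0.004,-0.001,0,0,0]
    - [0,-0.004,-0.001,0,0,0]
    - [0,-0.004,-0.001,0,0,0]

```text
time_s: 13.12
position: [0.5171, -0.1602, 0.0663]
tcp_rot: [[0.196, 0.961, 0.198], [0.981, -0.192, -0.041], [-0.001, 0.202, -0.979]]
force: [6.2, 1.2, -3.3]
opening: 0.181
```

```bash
python3 - <<'E'
from plan import *
st(); tip()
for t in (10.8,10.2,9.6,9.0): print(rel(*tcp_for(-.0882,.0006,t,y=-.0007)).round(4).tolist())
E
```

```text
t 13.125 p [ 0.5171 -0.1602  0.0663] F [ 6.2   1.24 -3.33] M [ 0.25 -0.87  0.05] op 0.181 az -11.28 tilt 11.64 roll -0.08
tip stand xy mm [-88.25  -0.73] z over slab 0.74
edge stand xy mm [46.92 -0.8 ] z over slab 28.58
F in stand x,y [5.84 2.43] z -3.33
[0.0001, 0.0028, 0.0068, 0.0093, 0.001, -0.0003]
[0.0001, 0.0047, 0.0112, 0.016, 0.001, -0.0003]
[0.0001, 0.0065, 0.0156, 0.0226, 0.001, -0.0003]
[0.0001, 0.0083, 0.02, 0.0293, 0.001, -0.0003]
```

Call:
carry_out:
  targets:
    - [0,0.002,0.007,0.009,0,0]
    - [0,0.003,0.011,0.016,0,0]
    - [0,0.003,0.011,0.016,0,0]

```text
time_s: 13.5
position: [0.5185, -0.1606, 0.0643]
tcp_rot: [[0.196, 0.965, 0.174], [0.981, -0.192, -0.036], [-0.002, 0.178, -0.984]]
force: [4.1, 1.7, -1.9]
opening: 0.183
```

```bash
python3 - <<'E'
from plan import *
st(); tip()
for t in (9.6,9.0): print(rel(*tcp_for(-.0885,.0003,t,y=-.0007)).round(4).tolist())
E
```

```text
t 13.5 p [ 0.5185 -0.1606  0.0643] F [ 4.09  1.66 -1.91] M [ 0.11 -0.69 -0.07] op 0.183 az -11.27 tilt 10.24 roll -0.1
tip stand xy mm [-88.13  -0.88] z over slab 0.59
edge stand xy mm [47.67 -0.93] z over slab 25.11
F in stand x,y [3.69 2.42] z -1.91
[0.0007, -0.0, 0.0057, 0.0071, 0.0012, -0.0003]
[0.0007, 0.0019, 0.0101, 0.0137, 0.0012, -0.0003]
```

Call:
carry_out:
  targets:
    - [0,-0.003,0,0,0,0]
    - [0,-0.003,0,0,0,0]
    - [0,-0.003,0,0,0,0]
    - [0,-0.003,0,0,0,0]
    - [0,-0.001,0.003,0.004,0,0]
    - [0,0,0.006,0.008,0,0]
    - [0,0,0.006,0.008,0,0]

```text
time_s: 14.38
position: [0.5189, -0.1607, 0.0634]
tcp_rot: [[0.196, 0.967, 0.163], [0.981, -0.193, -0.034], [-0.002, 0.166, -0.986]]
force: [4.9, 1.4, -2.1]
opening: 0.188
```

```bash
python3 - <<'E'
from plan import *
st(); tip()
for t in (9.0,8.5): print(rel(*tcp_for(-.0883,.0000,t,y=-.0007)).round(4).tolist())
E
```

```text
t 14.375 p [ 0.5189 -0.1607  0.0634] F [ 4.86  1.36 -2.09] M [ 0.23 -0.76  0.01] op 0.188 az -11.28 tilt 9.57 roll -0.11
tip stand xy mm [-88.24  -0.97] z over slab 0.49
edge stand xy mm [47.84 -1.03] z over slab 23.42
F in stand x,y [4.5  2.28] z -2.09
[0.0011, 0.0011, 0.0065, 0.0063, 0.0013, -0.0003]
[0.0012, 0.0027, 0.0101, 0.0119, 0.0013, -0.0003]
```

Call:
carry_out:
  targets:
    - [0.001,0.001,0.004,0.003,0.001,0]
    - [0.001,0.002,0.007,0.007,0.001,0]
    - [0.001,0.003,0.01,0.011,0.001,0]
    - [0.001,0.003,0.01,0.011,0.001,0]

```text
time_s: 14.88
position: [0.52, -0.1609, 0.0615]
tcp_rot: [[0.195, 0.97, 0.146], [0.981, -0.193, -0.03], [-0.001, 0.149, -0.989]]
force: [4.0, -0.8, -0.5]
opening: 0.184
```

```bash
python3 - <<'E'
from plan import *
st(); tip()
E
```

```text
t 14.875 p [ 0.52   -0.1609  0.0615] F [ 4.01 -0.84 -0.49] M [-0.19 -0.48 -0.08] op 0.184 az -11.26 tilt 8.59 roll -0.04
tip stand xy mm [-88.    -0.91] z over slab -0.04
edge stand xy mm [48.45 -0.94] z over slab 20.56
F in stand x,y [ 4.09 -0.04] z -0.49
```

Call:
carry_out:
  targets:
    - [0,0,0,0,0,0]
    - [0,0,0,0,0,0]
    - [0,0,0,0,0,0]
    - [0,0,0,0,0,0]
    - [0,0,0,0,0,0]
    - [0,0,0,0,0,0]
  jaw: 0.2

```text
time_s: 15.62
position: [0.5199, -0.1609, 0.0615]
tcp_rot: [[0.195, 0.97, 0.146], [0.981, -0.193, -0.03], [-0.001, 0.149, -0.989]]
force: [-0.6, 0.9, 0.2]
opening: 0.592
```

```bash
python3 - <<'E'
from plan import *
st()
p=bot.read_state(); p=np.array(p["position"]); show(p+[0,0,.07],tool(AZ,0))
for n in("scene","top"):
    im=bot.capture(n); cv2.imwrite(f"pics/{n}3.png",im)
im=cv2.imread("pics/scene3.png");cv2.imwrite("pics/s3.png",cv2.resize(im[190:350,120:280],None,fx=3.7,fy=3.7,interpolation=cv2.INTER_CUBIC))
E
```

```text
t 15.625 p [ 0.5199 -0.1609  0.0615] F [-0.65  0.95  0.19] M [-0.09  0.1   0.03] op 0.592 az -11.26 tilt 8.57 roll -0.04
full [-0.0002, 0.0522, -0.3461, 0.0953, 0.0005, -0.0002] mm [ -0.   10.4 -69.2]
[-0.0, 0.052, -0.346, 0.095, 0.0, -0.0]
```

View pics/s3.png

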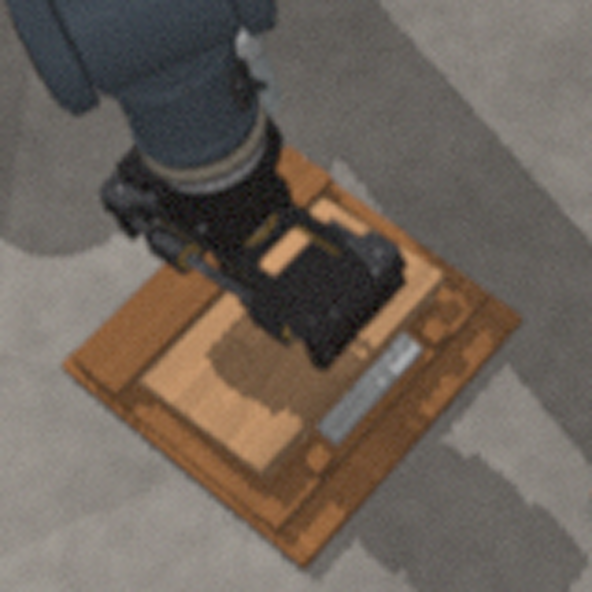

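The plank sits in the groove with its free edge resting on the catch at about (370,390). The jaws are open. I retract, then close them to press.

Call:
carry_out:
  targets:
    - [0,0,-0.1,0,0,0]
    - [0,0,-0.25,0,0,0]
    - [0,0.05,-0.35,0.05,0,0]
    - [0,0.05,-0.35,0.095,0,0]
    - [0,0.05,-0.35,0.095,0,0]
  jaw: 0.2

```text
time_s: 16.35
position: [0.5208, -0.1612, 0.1326]
tcp_rot: [[0.195, 0.981, 0.003], [0.981, -0.195, -0.002], [-0.001, 0.003, -1.0]]
force: [-0.6, -0.5, -0.1]
opening: 0.603
```

```bash
python3 - <<'E'
from plan import *
st()
a=np.radians(AZ);d=np.array([np.cos(a),np.sin(a)])
# plank origin approx stand x: -87.5+83=-4.5 ; press at +35 from rib
p=np.r_[S+d*(.033-.0055),.075]; print(p); show(p,tool(AZ,0))
im=bot.capture("top");cv2.imwrite("pics/t4.png",cv2.resize(im[150:310,330:490],None,fx=3.7,fy=3.7))
E
```

```text
t 16.35 p [ 0.5208 -0.1612  0.1326] F [-0.64 -0.47 -0.11] M [-0.11  0.02 -0.03] op 0.603 az -11.23 tilt 0.19 roll -0.08
[ 0.5584716  -0.16766498  0.075     ]
full [0.0055, 0.1902, 0.2888, 0.0021, 0.0009, 0.0002] mm [ 1.1 38.  57.8]
[0.005, 0.19, 0.289, 0.002, 0.001, 0.0]
```

View pics/t4.png

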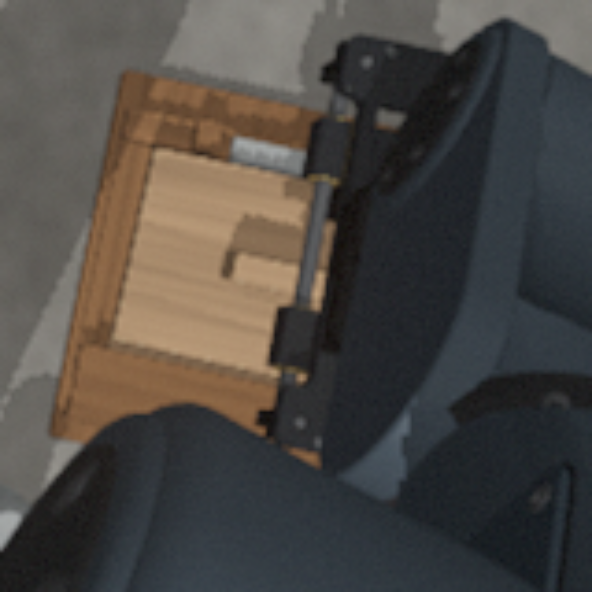

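Call:
carry_out:
  targets:
    - [0.005,0.06,0,0.002,0,0]
    - [0.005,0.13,0.02,0.002,0.001,0]
    - [0.005,0.19,0.06,0.002,0.001,0]
    - [0.005,0.19,0.14,0.002,0.001,0]
    - [0.005,0.19,0.22,0.002,0.001,0]
    - [0.005,0.19,0.27,0.002,0.001,0]
    - [0.005,0.19,0.28,0.002,0.001,0]
    - [0.005,0.19,0.28,0.002,0.001,0]
  jaw: -1

```text
time_s: 17.4
position: [0.557, -0.1671, 0.0761]
tcp_rot: [[0.195, 0.981, -0.002], [0.981, -0.195, 0.001], [0.001, -0.002, -1.0]]
force: [0.9, -0.1, 0.4]
opening: 0.007
```

```bash
python3 - <<'E'
from plan import *
st()
E
```

```text
t 17.4 p [ 0.557  -0.1671  0.0761] F [ 0.94 -0.06  0.44] M [-0.09  0.05  0.  ] op 0.007 az -11.25 tilt -0.11 roll 0.06
```

Call:
carry_out:
  targets:
    - [0,0.005,0.025,0,0,0]
    - [0,0.008,0.05,0,0,0]
    - [0,0.008,0.06,0,0,0]
    - [0,0.008,0.07,0,0,0]
    - [0,0.008,0.075,0,0,0]
    - [0,0.008,0.075,0,0,0]

```text
time_s: 18.15
position: [0.5588, -0.1675, 0.0614]
tcp_rot: [[0.195, 0.981, -0.001], [0.981, -0.195, 0.001], [0.001, -0.001, -1.0]]
force: [-0.7, 0.3, 4.6]
opening: 0.001
```

```bash
python3 - <<'E'
from plan import *
st()
E
```

```text
t 18.15 p [ 0.5588 -0.1675  0.0614] F [-0.68  0.26  4.57] M [0.01 0.09 0.03] op 0.001 az -11.25 tilt -0.07 roll 0.05
```

Call:
carry_out:
  targets:
    - [0,0,0.005,0,0,0]
    - [0,0,0.01,0,0,0]
    - [0,0,0.015,0,0,0]
    - [0,0,0.015,0,0,0]

```text
time_s: 18.65
position: [0.5587, -0.1675, 0.058]
tcp_rot: [[0.195, 0.981, -0.001], [0.981, -0.195, 0.001], [0.001, -0.001, -1.0]]
force: [0.2, -0.3, 0.3]
opening: 0.008
```

```bash
python3 - <<'E'
from plan import *
st()
E
```

```text
t 18.65 p [ 0.5587 -0.1675  0.058 ] F [ 0.21 -0.34  0.28] M [-0.15 -0.04  0.05] op 0.008 az -11.25 tilt -0.08 roll 0.05
```

Call:
carry_out:
  targets:
    - [0,0,0.01,0,0,0]
    - [0,0,0.02,0,0,0]
    - [0,0,0.03,0,0,0]
    - [0,0,0.03,0,0,0]

```text
time_s: 19.15
position: [0.5584, -0.1674, 0.0517]
tcp_rot: [[0.195, 0.981, -0.002], [0.981, -0.195, 0.001], [0.001, -0.002, -1.0]]
force: [-0.6, 0.3, -0.2]
opening: 0.004
```

```bash
python3 - <<'E'
from plan import *
st()
im=bot.capture("scene");cv2.imwrite("pics/s5.png",cv2.resize(im[190:350,120:280],None,fx=3.7,fy=3.7,interpolation=cv2.INTER_CUBIC))
E
```

```text
t 19.15 p [ 0.5584 -0.1674  0.0517] F [-0.56  0.26 -0.16] M [-0.1   0.11 -0.01] op 0.004 az -11.24 tilt -0.14 roll 0.06
```

View pics/s5.png

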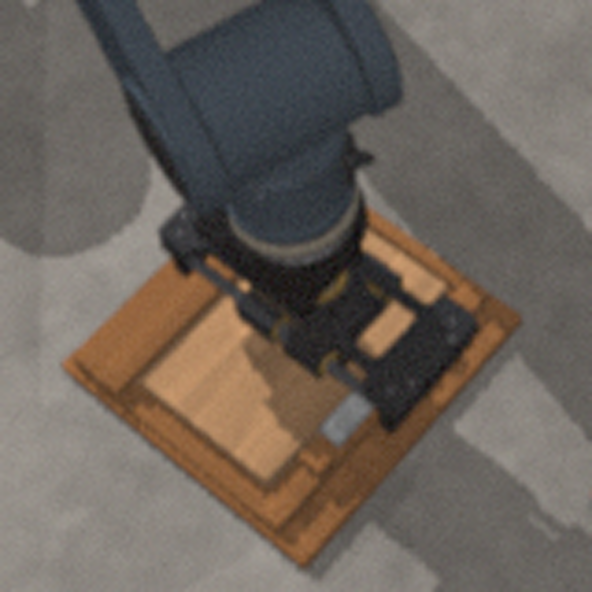

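Call:
carry_out:
  targets:
    - [0,0,0.01,0,0,0]
    - [0,0,0.02,0,0,0]
    - [0,0,0.03,0,0,0]
    - [0,0,0.033,0,0,0]

```text
time_s: 19.7
position: [0.5579, -0.1672, 0.0454]
tcp_rot: [[0.195, 0.981, -0.003], [0.981, -0.195, 0.002], [0.001, -0.004, -1.0]]
force: [-1.7, 0.3, 7.1]
opening: 0.007
```

```bash
python3 - <<'E'
from plan import *
st()
E
```

```text
t 19.7 p [ 0.5579 -0.1672  0.0454] F [-1.66  0.3   7.06] M [-0.04  0.29  0.02] op 0.007 az -11.24 tilt -0.2 roll 0.07
```

Call:
carry_out:
  targets:
    - [0,0.001,0.004,0,0,0]
    - [0,0.001,0.006,0,0,0]
    - [0,0.001,0.006,0,0,0]

```text
time_s: 20.08
position: [0.558, -0.1672, 0.0454]
tcp_rot: [[0.195, 0.981, -0.003], [0.981, -0.195, 0.002], [0.001, -0.004, -1.0]]
force: [-1.8, 1.9, 10.6]
opening: 0.002
```

```bash
python3 - <<'E'
from plan import *
st()
E
```

```text
t 20.075 p [ 0.558  -0.1672  0.0454] F [-1.82  1.94 10.55] M [-0.02  0.32  0.03] op 0.002 az -11.22 tilt -0.21 roll 0.06
```

It is bottomed out and rigid at 10 N, so I retract and look.

Call:
carry_out:
  targets:
    - [0,0,-0.1,0,0,0]
    - [0,0,-0.3,0,0,0]
    - [0,0,-0.5,0,0,0]
    - [0,0,-0.75,0,0,0]
    - [0.2,0,-0.95,0,0,0]
    - [0.5,0,-0.95,0,0,0]
    - [0.8,-0.1,-0.95,0,0,0]
    - [1,-0.2,-0.95,0,0,0]
    - [1,-0.2,-0.95,0,0,0]

```text
time_s: 21.2
position: [0.556, 0.0397, 0.2353]
tcp_rot: [[0.19, 0.982, -0.007], [0.982, -0.19, 0.003], [0.001, -0.007, -1.0]]
force: [0.3, -0.4, -0.0]
opening: 0.002
```

```bash
python3 - <<'E'
from fit import *
from plan import st
st()
for n in("scene","top"): cv2.imwrite(f"pics/{n}6.png",bot.capture(n))
im=cv2.imread("pics/top6.png");cv2.imwrite("pics/t6.png",cv2.resize(im[160:295,335:475],None,fx=4,fy=4,interpolation=cv2.INTER_CUBIC))
im=cv2.imread("pics/scene6.png");cv2.imwrite("pics/s6.png",cv2.resize(im[220:350,120:280],None,fx=4,fy=4,interpolation=cv2.INTER_CUBIC))
E
```

```text
t 21.2 p [0.556  0.0397 0.2353] F [ 0.28 -0.4  -0.02] M [-0.12  0.03  0.02] op 0.002 az -10.94 tilt -0.4 roll 0.07
```

View pics/t6.png

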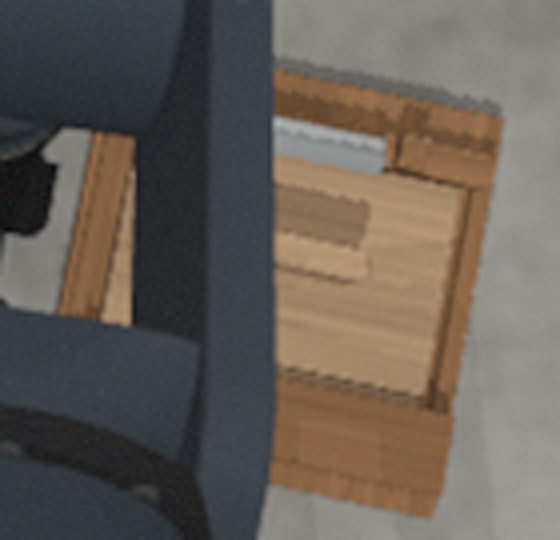

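View pics/s6.png

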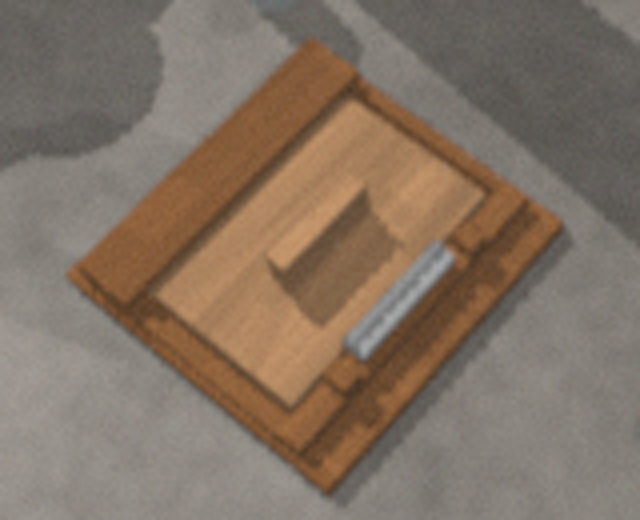

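```bash
python3 - <<'E'
import cv2,numpy as np
a=cv2.imread("pics/scene0.png").astype(int);b=cv2.imread("pics/scene6.png").astype(int)
for n,(x,y) in dict(tins=(357,148),creamer=(320,265),shaker=(186,208),clip=(297,322)).items(): print(n,abs(a-b)[y-12:y+12,x-12:x+12].mean().round(1))
E
```

```text
tins 5.8
creamer 10.7
shaker 12.0
clip 5.0
```

View pics/scene6.png

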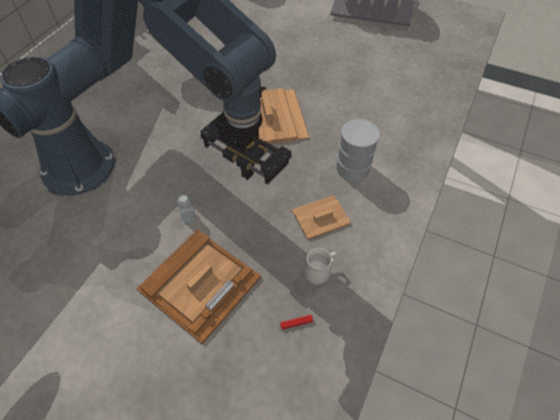

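The picture shows the plank flat in the stand with the catch at (220,295) over its edge. The tins (357,148), creamer (320,265), shaker (186,208) and clip (297,322) are where they were, and the arm is clear.

```bash
python3 -c "
from rig import bot
print(bot.hand_in())"
```

```text
the job is handed in; nothing more can be done
None
```

The plank is in the stand, locked flat under the catch and released. I handed the job in at about 21 s; no verdict was reported.

- **Insertion:** I gripped the middle-sized plank by its rib and put the tongue into the groove at 20° of tilt. At about 12° I pushed it home by feel and met the strip about 4–5 mm beyond its nominal place (towards −x). I held it at roughly 4–6 N for over half a second, at tilts between 11.6° and 9.6°. The strip gave way by an estimated 1.5–2 mm.
- **Locking:** I set the free edge on the catch slope, let go, and pressed the plank down with closed fingers. The force rose to about 5 N and then vanished as it snapped down. It then stood rigid under 10 N, at the height of a flat plank to within about 1 mm.
- **Last checks:** In the pictures the plank lies flat and in line, and the catch nose has not visibly moved from rest and lies over the plank's edge. The bystanders sit where they were, and the arm is clear with about 0 N on it.
- **Limits of the checks:** The strip and catch joints could not be read, so those values come from force and images only. The image-difference check on the creamer and shaker gave values of 11–12, against 5–6 for the tins and clip. I put that down to changed shadows, since neither looks moved. Part of the plank was hidden by the arm in the last top view.

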